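Open the soap caddy for a look and ease its lid shut

ROBOT

A 7-joint arm with a two-finger parallel gripper is mounted at the origin on the work surface. World frame = base frame: x ahead of the robot, y to its left, z up, the work surface at z = 0. Lengths are in m, angles in rad, forces in N, time in s.
With the tool pointing down it reaches from about 0.35 to 0.9 m from the base axis. Payload 19.9 kg.
Tool frame: the origin (TCP) lies at the very end of the fingers, on their centre line; the grasp point (between the pads) lies 19 mm behind it (ctrl.tcp_to_grasp is the distance from the TCP to the grasp point, in m); x points along the fingers, z is the direction in which the jaws open and shut, and the axes are right-handed (so a half turn about x gives the same grasp; the last joint's range is limited). The gripper opens to 94 mm and grips with 3 to 60 N. Pads are 16 mm wide; open, the fingers measure 119 mm over their backs; the gripper's body (75 mm by 177 mm) begins 78 mm behind the grasp point.
Start: joints at [1.111, 0.417, -0.01, 1.614, 0.005, 1.111, -0.053], TCP at [0.254, -0.571, 0.205] pointing down, gripper open.
Joint ranges: [-2.81, 2.81], [-0.39, 2.02], [-1.27, 1.25], [0.06, 2.57], [-1.19, 4.33], [0.19, 2], [-2.82, 2.82]. Speed limits (rad/s): [1.89, 1.89, 2.39, 2.39, 3.01, 3.01, 3.01].

INTERFACE

Orientations are given as a unit quaternion [x, y, z, w].
In Python, from bench import sense, eyes, ctrl gives the robot as it stands. The module is installed in compiled form; this text tells all that it offers.
- The arm moves only by the tool arm_command, never from a script. Its argument "series" is a list that holds one entry, the list of rows, each a list of 4 numbers: the shift along the tool's x, y, z in cm, then the turn about the tool's x in degrees. In form: [[[x, y, z, spin], ...]]. A call has 1 to 20 rows; each row is the pose to reach, as a shift and turn from the pose commanded when the call began, along the tool's axes at that moment; what a row does not reach only later rows make up. A row lasts 1/12 s, in which the tool goes at most 41.7 mm and 7.16 degrees, less where a joint would pass 70% of its speed; a pose out of reach is approached as far as the arm can. A call with a gripper value outside its range is refused whole. "hand" is the opening, from -1 (shut) to 1 (fully open), set as the call begins (left out, the last holds). The fingers move at their own pace and stop on an object; "newtons" is the grip in N (left out, the last holds). Time passes only in rows, so rows that repeat a pose let the fingers close. It gives the time, the measured TCP pose, the force and the opening at its end, in the units of the state.
- sense(): the state, without advancing time (a new reading comes with each control period).
- eyes.snapshot(name): name is "scene" or "top" or "wrist"; returns the picture (480x640x3 uint8, red, green, blue); there is no depth.
- eyes.get_calibration(name): a dict with "intrinsics" (3x3 intrinsics, pixels), "extrinsics" (4x4, takes a point from camera to world coordinates); the wrist camera has in their place "T_tool_cam" (4x4, takes a point from camera to tool coordinates, whose origin is the TCP and whose axes are the tool frame's). Camera axes: x right, y down, z forward; pixel columns grow to the right and rows downward; lengths in m; the calibration is good to about 2 mm. A picture is of the moment at which its call begins: read the wrist's pose just before it. get_calibration takes no time and is no camera call.
- ctrl.job_done(): hands the job in, once; it reports no verdict.
The state is a dict: "time_s": time; "joints": joint angles; "joint_velocities": joint speeds; "joint_efforts": joint torques, N m; "tool_pos": TCP position; "tool_rot": TCP orientation; "wrist_force": force on the tool from outside, world axes, zero at the start; "moment": the same for the moment, N m; "finger_gap": finger opening in m.
Only numpy, scipy, OpenCV 4.12 (cv2) and the standard library are available. Lean on these libraries where they do the work, as an engineer would, in place of code of your own. Each camera call takes 0.05 s, during which the arm holds its last target.

TASK

I want to see how much soap is left in the white flip-top caddy. Press its front lever down with your fingertips until the linked lid stands fully open, hold it there for about two seconds while I look in, then ease the lever back up so that the lid comes down shut without dropping or slamming. Only press: do not touch the lid, do not grip the lever, do not shove or tip the caddy, and leave the scourer, funnel, bottle and the chrome drain lever as they are.

Things in the scene. Friction and masses are not known exactly. Their poses are not given: they have to be found in the camera images.
- caddy: free-standing white plastic bin filled with soap bars, 200 deep x 180 wide x 200 mm high (rim), about 2.5 kg, on rubber feet. Origin: centre of its underside. Its -x axis points to the lever side (front), +x to the lid's hinge (104 mm behind the origin), z up. Pressed on hard after the lever has met its stop (about 30 N and up) it tips forward
- tread (a point): centre of the top of the front lever's black ribbed rubber tread, a plate 46 mm (front to back) x 100 mm (across). At rest it lies 168 mm in front of the caddy's origin, 101 mm above the base, 64 mm in front of the shut lid's edge. Pressed straight down it travels 41 mm to its stop with almost no fore-and-aft motion, its tilt changing by 0.25 rad. Press force about 7 N at first, 2 N near the stop
- lever (a joint): angle of the front lever, whose two 7 mm steel rod arms spread from the tread and run back along the caddy's sides to a pivot 163 mm behind the tread: 0 at rest, 0.25 rad pressed down on its stop. Steel rods at the rear link it to the lid both ways, so it comes up by itself as the lid falls
- lid (a joint): angle of the lid: 0 shut on the rim, about 1.2 rad fully open (lever on its stop); roughly 5 times the lever's angle. It has no damper: let go, it slams within about 0.2 s; let down over two seconds or more it comes to rest softly
- lid_front (a point): middle of the front edge of the white lid, 205 mm above the base when shut; it swings up and back, away from the lever, on a 208 mm radius
- scourer: loose stainless steel pot scourer, round pad 78 mm across, 38 mm high; origin at the centre of its underside
- funnel: loose aluminium funnel standing mouth down, 112 mm across, 135 mm high; origin at the centre of its underside
- bottle: loose sealed green glass bottle with a steel cap, 70 mm across, 235 mm high, standing; origin at the centre of its underside
- drain: fixed white drain pipe 42 mm thick with a steel valve, rising 290 mm from the base and turning off to +y; origin at its foot
- drain_lever (a joint): chrome lever (98 mm, pointing to -x, 150 mm above the base) on the drain pipe's -y side: turn angle, 0 as found; not part of this job

How it is judged:
On the way, in this order (a step that is already met when the one before it is completed fails the run):
1. the fingers press the lever and hold the lid fully open (over 1.05 rad) for a second and a half (value of joint lid above 1.05 rad and contact force between the fingers and lever above 0.5 N), for 1.5 s.
2. the lid is down on the rim again (value of joint lid below 0.03 rad), for 0.2 s.
At the end, for the whole second after the job is handed in: the lid is shut (under 0.03 rad) and the lever up at rest (under 0.02 rad); the caddy stands level and at rest within 20 mm of where it stood, and so do the scourer, funnel and bottle (value of joint lid below 0.03 rad and value of joint lever below 0.02 rad and distance of each of caddy, scourer, funnel, bottle from where it was at the start of the episode below 0.02 m and angle between caddy's own z axis and vertical below 0.03 rad and linear speed of caddy below 0.02 m/s); the robot touches nothing.
It fails at once if the lid slams: it falls faster than 2.5 rad/s through the lower part of its swing (below 0.5 rad) (value of joint lid below 0.5 rad and velocity of joint lid below -2.5 rad/s).
It fails at once if the robot touches the lid itself (contact force between any of the fingers, the arm and lid above 1 N).
It fails at once if the lever's tread is straddled and gripped between the fingers (contact force between the fingers and lever above 1 N and z of the grasp point in the frame of tread between -0.03 and 0.005 m and x of the grasp point in the frame of tread between -0.023 and 0.023 m and y of the grasp point in the frame of tread between -0.05 and 0.05 m).
It fails at once if the caddy is shoved, lifted or tipped (over 20 mm or 0.1 rad) (distance of caddy from where it was at the start of the episode above 0.02 m or angle between caddy's own z axis and vertical above 0.1 rad).
It fails at once if the scourer, funnel or bottle is moved, lifted or tipped over (over 20 mm), or the chrome drain lever is turned (over 0.1 rad) (distance of any of scourer, funnel, bottle from where it was at the start of the episode above 0.02 m or value of joint drain_lever above 0.1 rad or value of joint drain_lever below -0.1 rad).
It also fails if it takes over 48 s, if anything falls off the work surface, if the arm or the gripper's body presses on something with over 40 N, if the wrist force passes 120 N, or if a joint passes its speed limit or range.

## Working session

There is one attempt and no reset: what is moved stays moved. The work goes in short steps, Python scripts to look and compute and a tool call to move; the robot and the scene stay as the last step left them, time stands still between calls to the robot, and variables do not carry over. Pictures are saved under pics/ and viewed, and the job is handed in when it is done.

Besides the shell and the picture viewer there is one more tool, called after ">>>" as name(argument=value, ...) on one line, values as JSON. arm_command: Moves the arm, as the interface text tells. Its arguments: {"type":"object","properties":{"series":{"type":"array","items":{"type":"array","items":{"type":"array","items":{"type":"number"}}}},"hand":{"type":"number"},"newtons":{"type":"number"}},"required":["series"]}

```bash
mkdir -p pics
python3 - <<'E'
from bench import sense, eyes, ctrl
import cv2
s=sense(); print(s)
print(ctrl.tcp_to_grasp)
for n in ["scene","top","wrist"]:
    c=eyes.get_calibration(n); print(n,c)
    cv2.imwrite(f"pics/{n}0.png",eyes.snapshot(n)[:,:,::-1])
E
```

```text
{'time_s': 0.0, 'joints': array([ 1.11051609,  0.417966  , -0.01032796,  1.61416858,  0.00474905,
        1.11070284, -0.05290278]), 'joint_velocities': array([-2.83122775e-05,  6.99473609e-04,  2.59603272e-04, -1.22963738e-03,
        9.77056576e-04,  5.39795167e-04,  9.51933502e-04]), 'joint_efforts': array([ 1.46658108e-04, -8.51257825e+01,  6.38840497e-01, -4.25996268e+01,
       -4.88224486e-02,  1.86938164e-02,  1.88217095e-04]), 'tool_pos': array([ 0.25398912, -0.57065147,  0.20483252]), 'tool_rot': array([ 0.3852997 ,  0.59342396, -0.38490565,  0.59265486]), 'wrist_force': array([ 1.04531643, -0.5315342 , -0.14067833]), 'moment': array([-0.01925545, -0.04659199, -0.03934956]), 'finger_gap': 0.09391345603241558}
0.0188
scene {'intrinsics': array([[462.68974018,   0.        , 320.61483377],
       [  0.        , 462.68974018, 242.37729194],
       [  0.        ,   0.        ,   1.        ]]), 'extrinsics': array([[ 0.83595947,  0.38132707, -0.39466623,  1.02324419],
       [ 0.54864082, -0.56387323,  0.61728456, -0.53940061],
       [ 0.01284559, -0.73255488, -0.68058676,  0.86
[... 337 characters left out ...]
002, -0.00674395,  0.00971994,  0.1061717 ],
       [-0.00926379, -0.06465689, -0.99786455,  1.34865733],
       [ 0.        ,  0.        ,  0.        ,  1.        ]])}
wrist {'intrinsics': array([[375.61579866,   0.        , 320.46299807],
       [  0.        , 375.61579866, 248.35810061],
       [  0.        ,   0.        ,   1.        ]]), 'T_tool_cam': array([[ 6.64806641e-04, -2.53286085e-01,  9.67391191e-01,
        -1.78097357e-01],
       [-2.66102436e-04, -9.67391416e-01, -2.53285961e-01,
         7.30892733e-02],
       [ 9.99999744e-01, -8.90389638e-05, -7.10528282e-04,
        -1.91998030e-04],
       [ 0.00000000e+00,  0.00000000e+00,  0.00000000e+00,
         1.00000000e+00]])}
```

View pics/scene0.png

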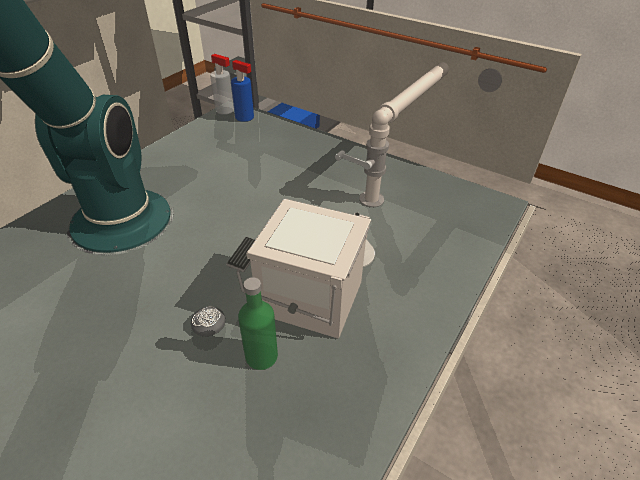

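View pics/top0.png

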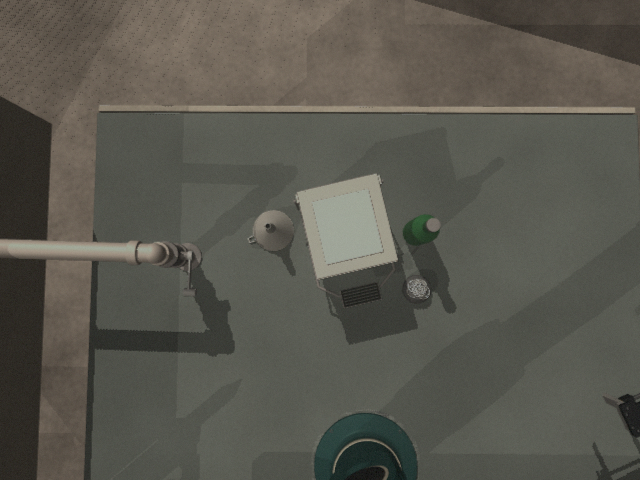

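View pics/wrist0.png

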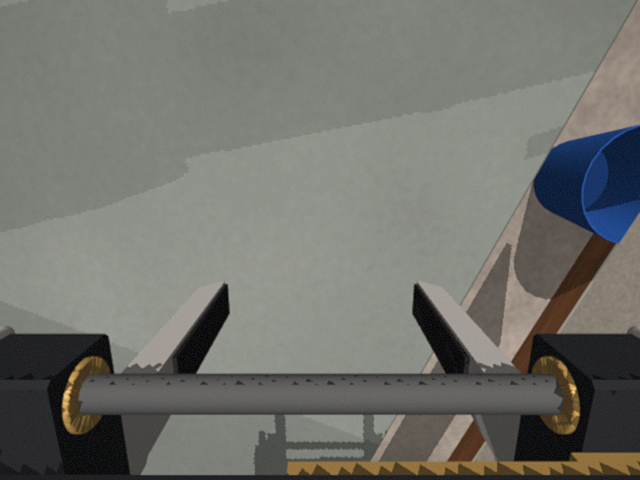

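The top view shows the lid/caddy around (347,228), the black tread at (361,294), the scourer at (417,289) and the bottle at (425,228). The funnel is at (273,230) and the drain lever at (190,275). In the scene view the tread is at (240,252). Next I measure them.

```bash
cat > h.py <<'E'
import numpy as np, cv2
from bench import sense, eyes, ctrl
from scipy.spatial.transform import Rotation as R
def ray(name,px):
    c=eyes.get_calibration(name);K=np.array(c["intrinsics"]);T=np.array(c["extrinsics"])
    d=T[:3,:3]@np.linalg.solve(K,[px[0],px[1],1]);return T[:3,3],d
def plane(name,px,z):
    o,d=ray(name,px);return o+d*(z-o[2])/d[2]
def proj(name,p):
    c=eyes.get_calibration(name);K=np.array(c["intrinsics"]);T=np.array(c["extrinsics"])
    q=K@(T[:3,:3].T@(np.array(p)-T[:3,3]));return q[:2]/q[2]
E
python3 - <<'E'
from h import *
im=cv2.imread("pics/top0.png"); g=im.max(2)
cv2.imwrite("pics/topcrop0.png",cv2.resize(im[160:360,240:460],None,fx=3,fy=3,interpolation=cv2.INTER_CUBIC))
sc=cv2.imread("pics/scene0.png")
cv2.imwrite("pics/scenecrop0.png",cv2.resize(sc[190:360,170:390],None,fx=3,fy=3,interpolation=cv2.INTER_CUBIC))
def blob(mask,x0,y0,x1,y1):
    m=np.zeros_like(mask);m[y0:y1,x0:x1]=mask[y0:y1,x0:x1]
    cs,_=cv2.findContours(m,cv2.RETR_EXTERNAL,cv2.CHAIN_APPROX_NONE)
    return max(cs,key=cv2.contourArea)
for th in (35,45):
    m=(g<th).astype(np.uint8)*255
    m=cv2.morphologyEx(m,cv2.MORPH_CLOSE,np.ones((3,3)))
    r=cv2.minAreaRect(blob(m,330,275,395,315)); print(th,r)
    b=cv2.boxPoints(r);w=np.array([plane("top",p,.101) for p in b]);print(w.round(4),w.mean(0).round(4),np.linalg.norm(np.diff(w,axis=0),axis=1).round(4))
m=(im.min(2)>140).astype(np.uint8)*255
r=cv2.minAreaRect(blob(m,290,165,405,285)); print(r)
b=cv2.boxPoints(r);w=np.array([plane("top",p,.205) for p in b]);print(w.round(4),w.mean(0).round(4),np.linalg.norm(np.diff(w,axis=0),axis=1).round(4))
g=sc.max(2);m=(g<45).astype(np.uint8)*255;m=cv2.morphologyEx(m,cv2.MORPH_CLOSE,np.ones((3,3)))
c=blob(m,220,230,262,275);print(cv2.minAreaRect(c))
s=sense();print(R.from_quat(s['tool_rot']).as_matrix().round(3))
E
```

```text
35 ((374.83782958984375, 292.52703857421875), (12.165525436401367, 6.740358352661133), 80.53767395019531)
[[ 0.472  -0.0061  0.101 ]
 [ 0.4749 -0.0228  0.101 ]
 [ 0.4451 -0.0278  0.101 ]
 [ 0.4422 -0.0112  0.101 ]] [ 0.4586 -0.017   0.101 ] [0.0169 0.0303 0.0169]
45 ((360.4657287597656, 294.4246826171875), (16.5553035736084, 36.876121520996094), 76.86598205566406)
[[ 0.4628  0.0687  0.101 ]
 [ 0.4844 -0.0212  0.101 ]
 [ 0.4443 -0.0307  0.101 ]
 [ 0.4227  0.0591  0.101 ]] [0.4536 0.019  0.101 ] [0.0925 0.0412 0.0923]
((342.4415283203125, 226.54849243164062), (88.02315521240234, 72.91470336914062), 76.90811157226562)
[[ 0.6948  0.1747  0.205 ]
 [ 0.7346  0.0094  0.205 ]
 [ 0.5351 -0.0368  0.205 ]
 [ 0.4959  0.1266  0.205 ]] [0.6151 0.0685 0.205 ] [0.1701 0.2048 0.1681]
((240.5540771484375, 257.8243408203125), (16.274669647216797, 23.017032623291016), 35.53767776489258)
[[-0.     0.914  0.407]
 [ 0.001  0.407 -0.914]
 [-1.    -0.    -0.001]]
```

View pics/topcrop0.png

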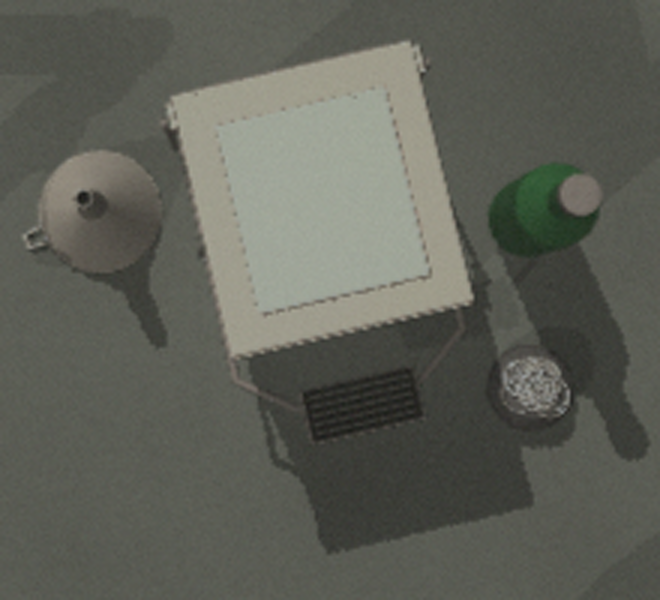

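View pics/scenecrop0.png

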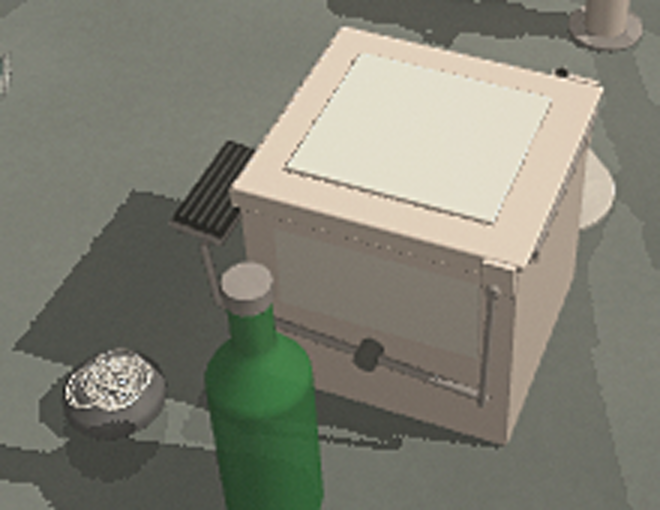

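Run:
```python
from h import *
f=lambda u,v:(240+(u+.5)/3-.5,160+(v+.5)/3-.5)
T=np.array([plane("top",f(*p),.101) for p in [(303,395),(412,368),(422,415),(313,440)]])
L=np.array([plane("top",f(*p),.205) for p in [(235,355),(472,302),(412,43),(170,98)]])
print(T.round(4),T.mean(0).round(4)); print(L.round(4))
fm=L[:2].mean(0);bm=L[2:].mean(0);ax=bm-fm;print(fm,bm,np.linalg.norm(ax),np.linalg.norm(L[0]-L[1]))
e=(L[0]-L[1]);print("edge perp deg",np.degrees(np.arctan2(-e[0],e[1])), "axis deg",np.degrees(np.arctan2(ax[1],ax[0])))
t=(T[0]-T[1])+(T[3]-T[2]);print("tread deg",np.degrees(np.arctan2(-t[0],t[1])))
a=np.radians(13.2);u=np.array([np.cos(a),np.sin(a)]);d=(fm-T.mean(0))[:2];print("tread->lidfront along",d@u,"across",d@[-u[1],u[0]])
# scene triangulation of tread far-left / near corners
g=lambda u,v:(170+(u+.5)/3-.5,190+(v+.5)/3-.5)
for px in [(232,141),(172,220),(217,240)]:
    print(plane("scene",g(*px),.101).round(4))
print(proj("scene",[*T.mean(0)[:2],.101]))
for n,px,z in [("scourer",(536,387),.03),("funnel",(100,210),.03),("bottlecap",(578,194),.235),("funneltip",(88,200),.135)]:
    print(n,plane("top",f(*px),z).round(3))
```

```text
[[ 0.4609  0.0686  0.101 ]
 [ 0.484  -0.0224  0.101 ]
 [ 0.445  -0.0307  0.101 ]
 [ 0.4236  0.0601  0.101 ]] [0.4534 0.0189 0.101 ]
[[ 0.4952  0.1241  0.205 ]
 [ 0.5371 -0.0577  0.205 ]
 [ 0.7381 -0.0117  0.205 ]
 [ 0.6938  0.1761  0.205 ]]
[0.51614944 0.03317827 0.205     ] [0.71595995 0.08224385 0.205     ] 0.2057466131520951 0.18662196292418057
edge perp deg 12.99775880181868 axis deg 13.796596678395542
tread deg 13.789471007392782
tread->lidfront along 0.06438910635224006 across -0.0004333715181449808
[0.4228 0.0662 0.101 ]
[ 0.443  -0.0288  0.101 ]
[ 0.4852 -0.0258  0.101 ]
[244.02891843 252.75915014]
scourer [ 0.467 -0.139  0.03 ]
funnel [0.621 0.248 0.03 ]
bottlecap [ 0.618 -0.133  0.235]
funneltip [0.62  0.247 0.135]
```

Checks agree: the tread comes out 64.4 mm from the lid edge (64 expected), the sizes are consistent, and the yaw is about 13.3°. I approach at height with the fingers shut and the camera side turned away from the caddy.

>>> arm_command(series=[[[0, 1, -1.1, -4], [0, 3, -3.2, -11], [0, 5, -5.4, -18], [0, 7, -7.6, -25], [0, 9, -9.8, -32], [0, 11, -12, -39], [0, 13, -14.1, -46], [0, 15, -16.3, -53], [0, 17, -18.5, -60], [0, 19, -20.6, -67], [0, 21, -22.8, -74], [0, 23, -25, -81], [0, 25, -27.1, -88], [0, 27, -29.3, -95], [0, 29, -31.5, -102], [0, 31, -33.6, -109], [0, 33, -35.8, -116], [0, 35, -38, -123], [0, 36, -39.1, -130], [0, 37, -40.2, -137]]], hand=-1, newtons=20)

```text
time_s: 1.82
tool_pos: [0.4289, -0.0517, 0.2055]
tool_rot: [-0.413, 0.574, 0.413, 0.574]
wrist_force: [-0.2, 0.2, -0.1]
finger_gap: 0.0004
```

```bash
cat > st.py <<'E'
from h import *
s=sense();M=R.from_quat(s['tool_rot']).as_matrix()
print(s['time_s'],s['tool_pos'].round(4),"F",s['wrist_force'].round(2),"gap",s['finger_gap'],"j",s['joints'].round(2))
print(M.round(3)); 
import sys
a=np.radians(13.3)
tgt=np.array([.4534,.0189,float(sys.argv[1]) if len(sys.argv)>1 else .101])
print("to target tool cm",(M.T@(tgt-s['tool_pos'])*100).round(2))
ya=np.degrees(np.arctan2(M[1,1],M[0,1]));print("spin needed",-((193.3-ya+180)%360-180))
E
python3 st.py .15
```

```text
1.8167 [ 0.4289 -0.0517  0.2055] F [-0.2   0.21 -0.06] gap 0.0004387214807414669 j [ 0.68  0.1  -0.67  2.05  0.07  1.01  1.23]
[[-0.    -0.948  0.319]
 [ 0.     0.319  0.948]
 [-1.     0.     0.   ]]
to target tool cm [ 5.55 -0.07  7.48]
spin needed -31.87243760736547
```

>>> arm_command(series=[[[0, 0, 1, -4], [0, 0, 2.5, -9], [0, 0, 4, -15], [0.5, 0, 5.5, -21], [1, -0.1, 6.5, -27], [2, -0.1, 7.2, -30], [3, -0.1, 7.5, -32], [4, -0.1, 7.5, -32], [5, -0.1, 7.5, -32], [5.5, -0.1, 7.5, -32], [5.5, -0.1, 7.5, -32], [5.5, -0.1, 7.5, -32]]])

```text
time_s: 2.82
tool_pos: [0.4539, 0.0171, 0.1503]
tool_rot: [-0.553, 0.441, 0.553, 0.44]
wrist_force: [0.5, -1.1, 0.4]
finger_gap: 0.0006
```

```bash
python3 st.py .101
python3 - <<'E'
from h import *
for n in ["scene","top"]:
    im=eyes.snapshot(n)[:,:,::-1]
    im=im[190:360,170:390] if n=="scene" else im[160:360,240:460]
    cv2.imwrite(f"pics/{n}1.png",cv2.resize(im,None,fx=3,fy=3,interpolation=cv2.INTER_CUBIC))
E
```

```text
2.8167 [0.4539 0.0171 0.1503] F [ 0.48 -1.11  0.35] gap 0.0006118595606267165 j [ 0.57  0.25 -0.76  2.06  0.22  0.91  1.49]
[[-0.001 -0.975 -0.224]
 [ 0.    -0.224  0.975]
 [-1.     0.001  0.   ]]
to target tool cm [4.93 0.01 0.19]
spin needed -0.3736420649985348
```

View pics/scene1.png

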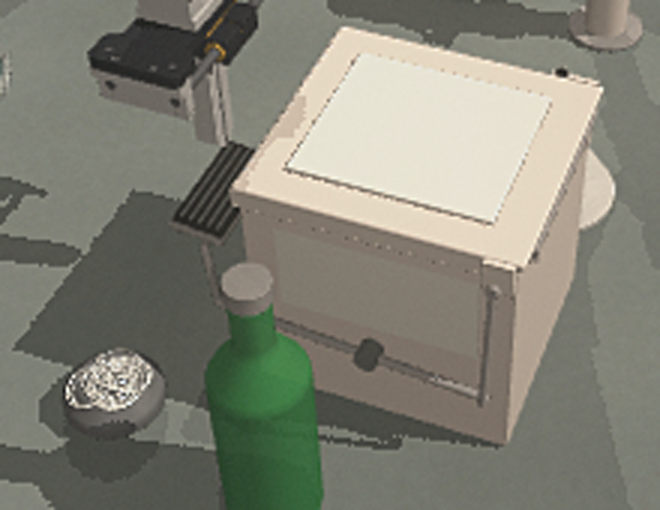

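View pics/top1.png

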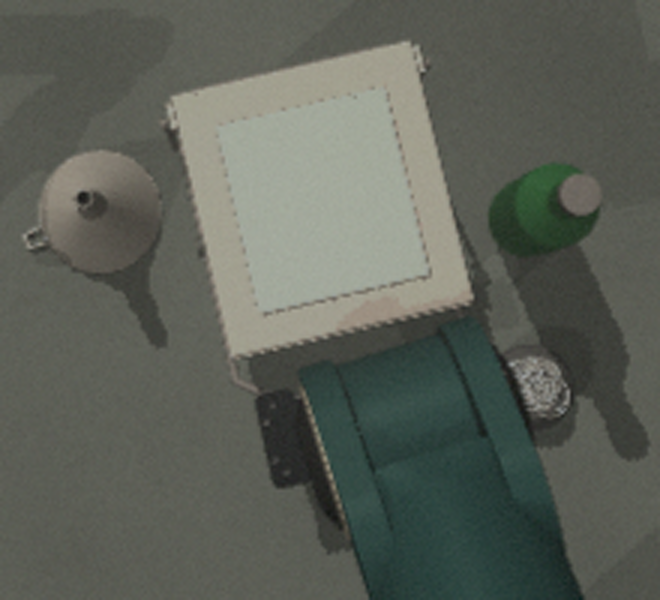

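The scene view shows the fingers directly above the tread (finger at about (210,120), tread at (213,190) in the crop). In the top view the green wrist link sits just in front of the lid edge. I'll press about 5 mm forward of the tread centre for more room, and approach it gently.

>>> arm_command(series=[[[0.5, 0.2, 0.1, 0], [1, 0.4, 0.2, 0], [1.5, 0.5, 0.2, 0], [2, 0.5, 0.2, 0], [2.5, 0.5, 0.2, 0], [3, 0.5, 0.2, 0], [3.4, 0.5, 0.2, 0], [3.8, 0.5, 0.2, 0], [4.1, 0.5, 0.2, 0], [4.3, 0.5, 0.2, 0], [4.3, 0.5, 0.2, 0], [4.3, 0.5, 0.2, 0]]])

```text
time_s: 3.92
tool_pos: [0.4488, 0.0182, 0.1075]
tool_rot: [-0.553, 0.44, 0.553, 0.44]
wrist_force: [-0.5, -0.8, 0.6]
finger_gap: 0.0007
```

```bash
python3 st.py .101
python3 - <<'E'
from h import *
im=eyes.snapshot("scene")[:,:,::-1]
cv2.imwrite(f"pics/scene2.png",cv2.resize(im[150:320,170:390],None,fx=3,fy=3,interpolation=cv2.INTER_CUBIC))
E
```

```text
3.9167 [0.4488 0.0182 0.1075] F [-0.53 -0.77  0.56] gap 0.0007404852044599992 j [ 0.53  0.32 -0.73  2.11  0.29  0.82  1.42]
[[-0.    -0.974 -0.225]
 [ 0.    -0.225  0.974]
 [-1.     0.     0.   ]]
to target tool cm [ 0.65 -0.47 -0.04]
spin needed -0.29928002035808277
```

View pics/scene2.png

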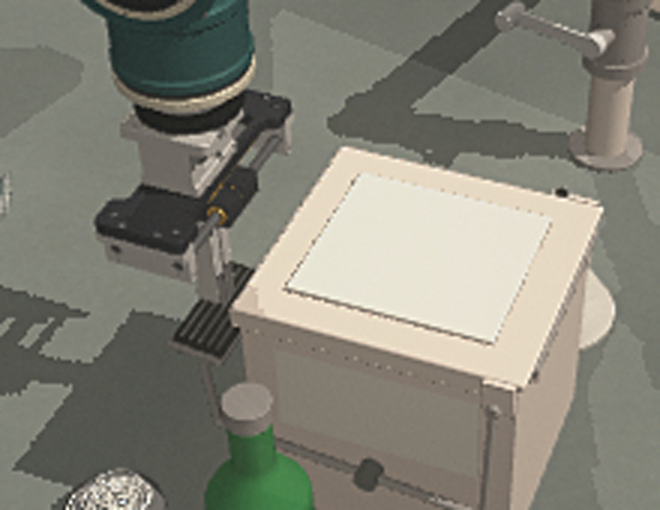

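The fingertips are just above the tread centre and there is plenty of room to the lid. I start the press.

>>> arm_command(series=[[[0.2, 0, 0, 0], [0.4, 0, 0, 0], [0.6, 0, 0, 0], [0.7, 0, 0, 0], [0.8, 0, 0, 0], [0.9, 0, 0, 0], [1.0, 0, 0, 0], [1.15, 0, 0, 0], [1.3, 0, 0, 0], [1.45, 0, 0, 0], [1.6, 0, 0, 0], [1.7, 0, 0, 0], [1.7, 0, 0, 0]]])

```text
time_s: 5.05
tool_pos: [0.4484, 0.018, 0.0902]
tool_rot: [-0.553, 0.441, 0.554, 0.44]
wrist_force: [-3.8, -1.3, 5.9]
finger_gap: 0.0007
```

```bash
python3 st.py .061
python3 - <<'E'
from h import *
im=eyes.snapshot("scene")[:,:,::-1]
cv2.imwrite(f"pics/scene3.png",cv2.resize(im[150:320,170:390],None,fx=3,fy=3,interpolation=cv2.INTER_CUBIC))
E
```

```text
5.05 [0.4484 0.018  0.0902] F [-3.83 -1.35  5.9 ] gap 0.0006968586297174283 j [ 0.51  0.35 -0.71  2.12  0.32  0.78  1.39]
[[-0.001 -0.974 -0.225]
 [-0.    -0.225  0.974]
 [-1.     0.001 -0.   ]]
to target tool cm [ 2.92 -0.51 -0.03]
spin needed -0.30966756145971885
```

View pics/scene3.png

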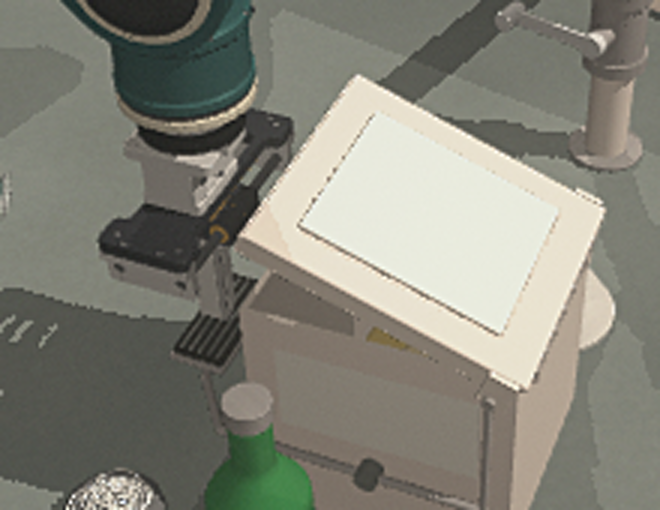

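The lid is rising (front edge at about (245,240) in the crop) and the force is 6 N. I continue.

>>> arm_command(series=[[[0.1, 0, 0, 0], [0.25, 0, 0, 0], [0.4, 0, 0, 0], [0.55, 0, 0, 0], [0.7, 0, 0, 0], [0.85, 0, 0, 0], [1.0, 0, 0, 0], [1.15, 0, 0, 0], [1.3, 0, 0, 0], [1.45, 0, 0, 0], [1.6, 0, 0, 0], [1.75, 0, 0, 0], [1.9, 0, 0, 0], [2.05, 0, 0, 0], [2.2, 0, 0, 0], [2.3, 0, 0, 0], [2.4, 0, 0, 0], [2.4, 0, 0, 0]]])

```text
time_s: 6.6
tool_pos: [0.4489, 0.0182, 0.0663]
tool_rot: [-0.553, 0.44, 0.553, 0.44]
wrist_force: [-1.0, -1.5, 2.5]
finger_gap: 0.0004
```

```bash
python3 st.py .061
python3 - <<'E'
from h import *
im=eyes.snapshot("scene")[:,:,::-1]
cv2.imwrite(f"pics/scene4.png",cv2.resize(im[110:320,150:390],None,fx=3,fy=3,interpolation=cv2.INTER_CUBIC)[:600])
E
```

```text
6.6 [0.4489 0.0182 0.0663] F [-1.02 -1.52  2.45] gap 0.0004023320971199245 j [ 0.48  0.39 -0.69  2.13  0.37  0.73  1.35]
[[ 0.    -0.974 -0.225]
 [ 0.    -0.225  0.974]
 [-1.    -0.     0.   ]]
to target tool cm [ 0.53 -0.46 -0.04]
spin needed -0.30529768048688766
```

View pics/scene4.png

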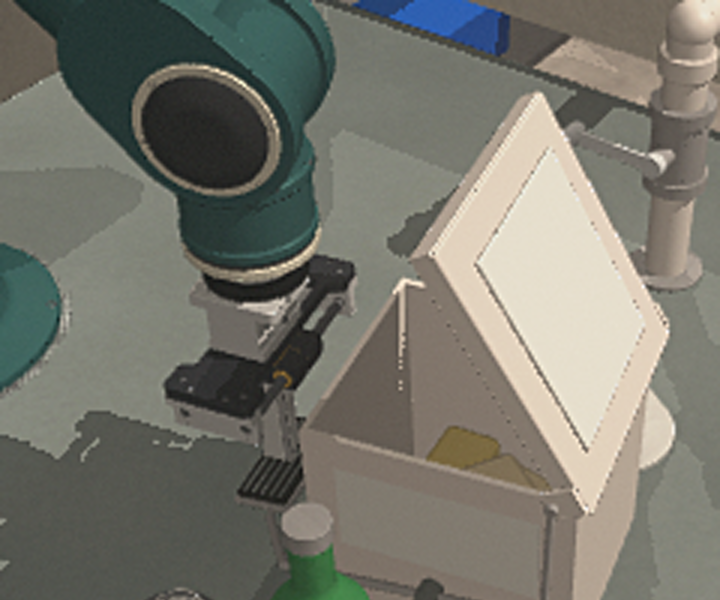

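```bash
cat > lid.py <<'E'
from h import *
a=np.radians(13.5);u=np.array([np.cos(a),np.sin(a),0]);v=np.array([-u[1],u[0],0])
t=np.array([.4534,.0189,0]);H=t+.272*u+[0,0,.205]
for th in (0.6,.8,.9,.95,1.0,1.05,1.1,1.15,1.2):
    f=H-.208*(np.cos(th)*u)+[0,0,.208*np.sin(th)]
    print(th,*[((proj("scene",f+s*.093*v)-[150,110])*3+1).round(0) for s in (-1,1)])
E
python3 lid.py
```

```text
0.6 [326. 309.] [440. 152.]
0.8 [363. 277.] [475. 120.]
0.9 [386. 264.] [497. 107.]
0.95 [399. 259.] [509. 101.]
1.0 [412. 254.] [521.  96.]
1.05 [426. 250.] [534.  91.]
1.1 [441. 246.] [547.  87.]
1.15 [457. 243.] [561.  83.]
1.2 [473. 241.] [575.  81.]
```

The lid is at about 1.0–1.05 rad. A few millimetres are left, so I press further in small steps.

>>> arm_command(series=[[[0.1, 0, 0, 0], [0.2, 0, 0, 0], [0.3, 0, 0, 0], [0.4, 0, 0, 0], [0.4, 0, 0, 0]]])

```text
time_s: 7.07
tool_pos: [0.4488, 0.0183, 0.0623]
tool_rot: [-0.553, 0.44, 0.553, 0.44]
wrist_force: [0.8, -0.2, 1.5]
finger_gap: 0.0002
```

```bash
python3 st.py .061
python3 - <<'E'
from h import *
im=eyes.snapshot("scene")[:,:,::-1]
cv2.imwrite(f"pics/scene5.png",cv2.resize(im[110:320,150:390],None,fx=3,fy=3,interpolation=cv2.INTER_CUBIC)[:600])
E
```

```text
7.0667 [0.4488 0.0183 0.0623] F [ 0.77 -0.19  1.46] gap 0.0002422034674226488 j [ 0.48  0.4  -0.68  2.14  0.38  0.72  1.35]
[[ 0.    -0.974 -0.225]
 [ 0.    -0.225  0.974]
 [-1.    -0.     0.   ]]
to target tool cm [ 0.13 -0.46 -0.04]
spin needed -0.30051208106522154
```

View pics/scene5.png

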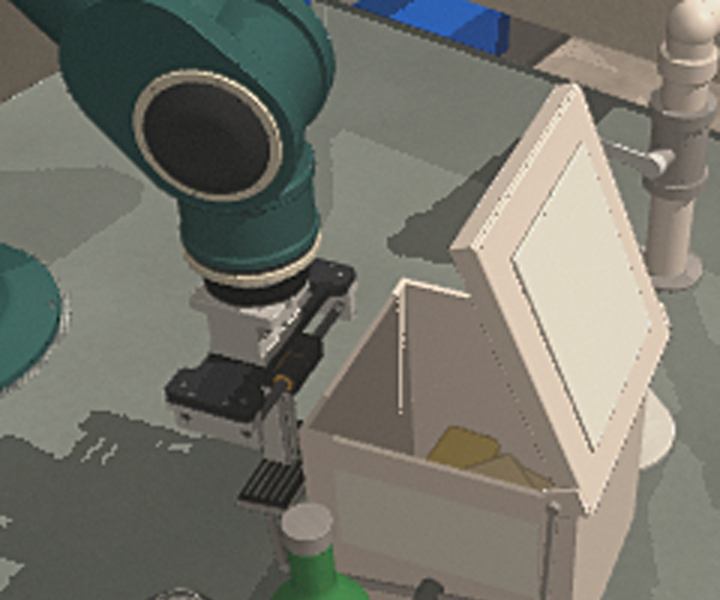

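The lid corners at (465,247) and (573,85) put it at about 1.18 rad. The contact force is only about 1.5 N, so I press about 1 mm more, gently onto the stop, and check the force.

>>> arm_command(series=[[[0.05, 0, 0, 0], [0.1, 0, 0, 0], [0.1, 0, 0, 0], [0.1, 0, 0, 0]]])

```text
time_s: 7.45
tool_pos: [0.4488, 0.0182, 0.0614]
tool_rot: [-0.553, 0.44, 0.553, 0.44]
wrist_force: [1.0, -0.8, 0.9]
finger_gap: 0.0002
```

```bash
python3 st.py .061
```

```text
7.45 [0.4488 0.0182 0.0614] F [ 0.96 -0.76  0.91] gap 0.0001544266358622019 j [ 0.48  0.4  -0.68  2.14  0.38  0.72  1.34]
[[ 0.    -0.974 -0.225]
 [ 0.    -0.225  0.974]
 [-1.    -0.     0.   ]]
to target tool cm [ 0.04 -0.46 -0.04]
spin needed -0.3042406415052028
```

>>> arm_command(series=[[[0.05, 0, 0, 0], [0.1, 0, 0, 0], [0.1, 0, 0, 0]]])

```text
time_s: 7.7
tool_pos: [0.449, 0.0182, 0.0606]
tool_rot: [0.553, -0.44, -0.553, -0.44]
wrist_force: [-1.0, 0.3, 9.9]
finger_gap: 0.0007
```

```bash
python3 st.py .061
```

```text
7.7 [0.449  0.0182 0.0606] F [-1.05  0.33  9.94] gap 0.0007200419277740107 j [ 0.47  0.4  -0.68  2.14  0.38  0.72  1.34]
[[ 0.    -0.974 -0.225]
 [-0.    -0.225  0.974]
 [-1.    -0.    -0.   ]]
to target tool cm [-0.04 -0.45 -0.04]
spin needed -0.30173958495242914
```

The lever is on its stop at a safe 10 N. I hold here for about 2.2 s.

>>> arm_command(series=[[[0, 0, 0, 0], [0, 0, 0, 0], [0, 0, 0, 0], [0, 0, 0, 0], [0, 0, 0, 0], [0, 0, 0, 0], [0, 0, 0, 0], [0, 0, 0, 0], [0, 0, 0, 0], [0, 0, 0, 0], [0, 0, 0, 0], [0, 0, 0, 0]]])

```text
time_s: 8.7
tool_pos: [0.4489, 0.0182, 0.0607]
tool_rot: [0.553, -0.44, -0.553, -0.44]
wrist_force: [-0.6, 0.3, 8.9]
finger_gap: 0.0005
```

```bash
python3 st.py .061
python3 - <<'E'
from h import *
im=eyes.snapshot("scene")[:,:,::-1]
cv2.imwrite(f"pics/scene6.png",cv2.resize(im[110:320,150:390],None,fx=3,fy=3,interpolation=cv2.INTER_CUBIC)[:600])
E
```

```text
8.7 [0.4489 0.0182 0.0607] F [-0.64  0.3   8.93] gap 0.0004518679361220446 j [ 0.47  0.4  -0.68  2.14  0.38  0.72  1.34]
[[ 0.    -0.974 -0.225]
 [-0.    -0.225  0.974]
 [-1.    -0.    -0.   ]]
to target tool cm [-0.03 -0.45 -0.04]
spin needed -0.30607630297095056
```

View pics/scene6.png

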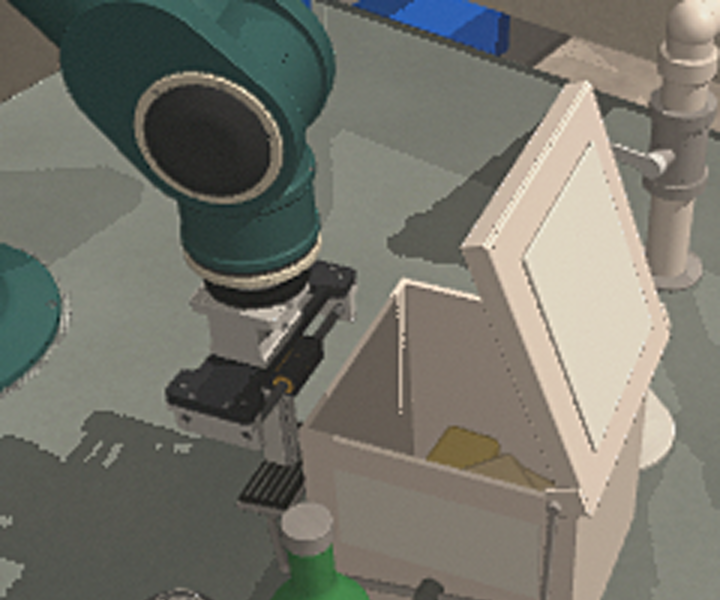

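>>> arm_command(series=[[[0, 0, 0, 0], [0, 0, 0, 0], [0, 0, 0, 0], [0, 0, 0, 0], [0, 0, 0, 0], [0, 0, 0, 0], [0, 0, 0, 0], [0, 0, 0, 0], [0, 0, 0, 0], [0, 0, 0, 0], [0, 0, 0, 0], [0, 0, 0, 0], [0, 0, 0, 0], [0, 0, 0, 0], [0, 0, 0, 0]]])

```text
time_s: 10.0
tool_pos: [0.449, 0.0182, 0.0607]
tool_rot: [0.553, -0.44, -0.553, -0.44]
wrist_force: [-1.7, -0.1, 9.4]
finger_gap: 0.0006
```

The lid is fully open (corners at (475,248) and (585,85)) and was held for over 2 s at about 9 N. Now I ease it up slowly.

>>> arm_command(series=[[[-0.1, 0, 0, 0], [-0.2, 0, 0, 0], [-0.3, 0, 0, 0], [-0.4, 0, 0, 0], [-0.5, 0, 0, 0], [-0.6, 0, 0, 0], [-0.7, 0, 0, 0], [-0.8, 0, 0, 0], [-0.9, 0, 0, 0], [-1.0, 0, 0, 0], [-1.1, 0, 0, 0], [-1.2, 0, 0, 0], [-1.3, 0, 0, 0], [-1.4, 0, 0, 0], [-1.5, 0, 0, 0], [-1.6, 0, 0, 0], [-1.7, 0, 0, 0], [-1.8, 0, 0, 0], [-1.9, 0, 0, 0], [-2.0, 0, 0, 0]]])

```text
time_s: 11.67
tool_pos: [0.4488, 0.0182, 0.0806]
tool_rot: [-0.553, 0.44, 0.553, 0.44]
wrist_force: [-2.2, -0.8, 4.6]
finger_gap: 0.0003
```

>>> arm_command(series=[[[-0.1, 0, 0, 0], [-0.2, 0, 0, 0], [-0.3, 0, 0, 0], [-0.4, 0, 0, 0], [-0.5, 0, 0, 0], [-0.6, 0, 0, 0], [-0.7, 0, 0, 0], [-0.8, 0, 0, 0], [-0.9, 0, 0, 0], [-1.0, 0, 0, 0], [-1.07, 0, 0, 0], [-1.14, 0, 0, 0], [-1.2, 0, 0, 0], [-1.26, 0, 0, 0], [-1.32, 0, 0, 0], [-1.38, 0, 0, 0], [-1.44, 0, 0, 0], [-1.5, 0, 0, 0], [-1.55, 0, 0, 0], [-1.6, 0, 0, 0]]])

```text
time_s: 13.33
tool_pos: [0.4498, 0.0184, 0.097]
tool_rot: [0.554, -0.44, -0.553, -0.441]
wrist_force: [2.8, -0.7, 6.5]
finger_gap: 0.0006
```

```bash
python3 st.py .061
python3 - <<'E'
from h import *
im=eyes.snapshot("scene")[:,:,::-1]
cv2.imwrite(f"pics/scene7.png",cv2.resize(im[110:320,150:390],None,fx=3,fy=3,interpolation=cv2.INTER_CUBIC)[:600])
E
```

```text
13.3333 [0.4498 0.0184 0.097 ] F [ 2.77 -0.66  6.47] gap 0.0006044864769274051 j [ 0.52  0.34 -0.72  2.11  0.31  0.79  1.4 ]
[[ 0.002 -0.974 -0.225]
 [ 0.001 -0.225  0.974]
 [-1.    -0.002  0.   ]]
to target tool cm [ 3.6  -0.35 -0.03]
spin needed -0.3020071899404684
```

View pics/scene7.png

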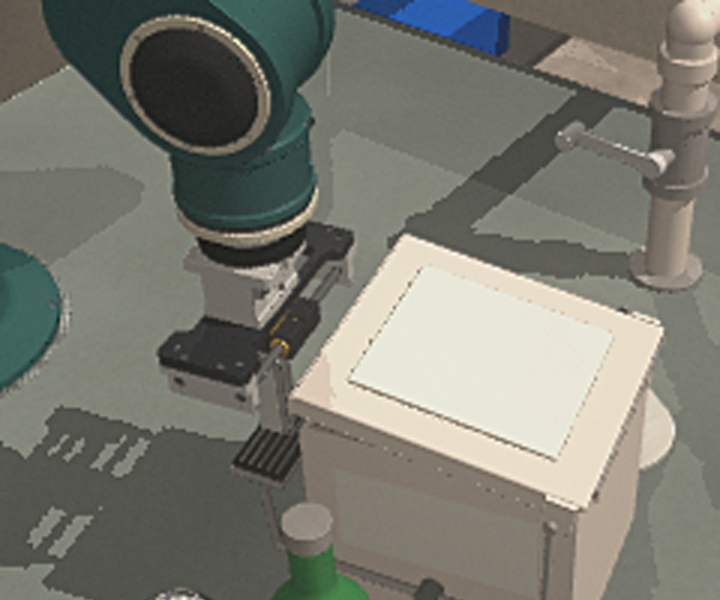

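The lid is a little above the rim and the lever still carries 6.5 N. I raise the last few millimetres very slowly.

>>> arm_command(series=[[[-0.03, 0, 0, 0], [-0.06, 0, 0, 0], [-0.1, 0, 0, 0], [-0.13, 0, 0, 0], [-0.16, 0, 0, 0], [-0.2, 0, 0, 0], [-0.23, 0, 0, 0], [-0.26, 0, 0, 0], [-0.3, 0, 0, 0], [-0.33, 0, 0, 0], [-0.36, 0, 0, 0], [-0.4, 0, 0, 0], [-0.43, 0, 0, 0], [-0.46, 0, 0, 0], [-0.5, 0, 0, 0], [-0.55, 0, 0, 0], [-0.6, 0, 0, 0], [-0.65, 0, 0, 0], [-0.7, 0, 0, 0], [-0.8, 0, 0, 0]]])

```text
time_s: 15.05
tool_pos: [0.4483, 0.0181, 0.1042]
tool_rot: [-0.553, 0.44, 0.554, 0.44]
wrist_force: [0.7, 0.2, 0.2]
finger_gap: 0.0004
```

```bash
python3 st.py .061
python3 - <<'E'
from h import *
im=eyes.snapshot("scene")[:,:,::-1]
cv2.imwrite(f"pics/scene8.png",cv2.resize(im[110:320,150:390],None,fx=3,fy=3,interpolation=cv2.INTER_CUBIC)[:600])
E
```

```text
15.05 [0.4483 0.0181 0.1042] F [0.67 0.19 0.19] gap 0.0004308522151980853 j [ 0.53  0.32 -0.73  2.11  0.29  0.81  1.42]
[[-0.001 -0.974 -0.225]
 [ 0.    -0.225  0.974]
 [-1.     0.001  0.   ]]
to target tool cm [ 4.32 -0.52 -0.04]
spin needed -0.3064449284570401
```

View pics/scene8.png

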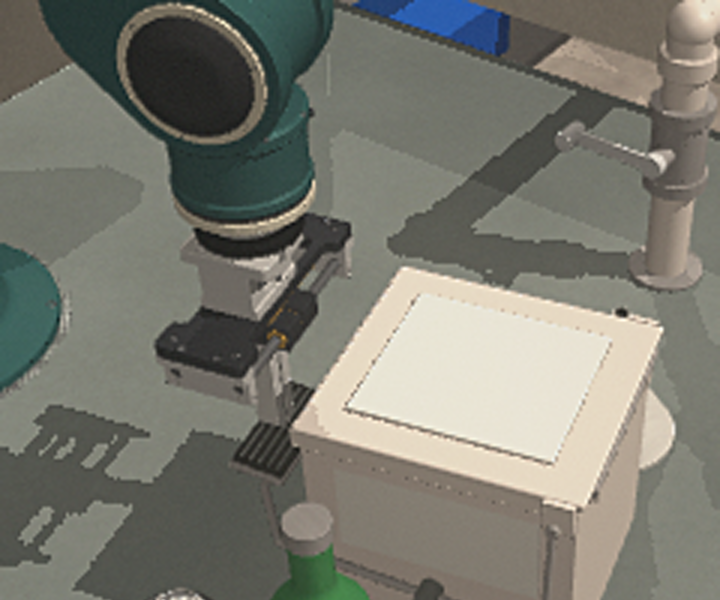

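The lid is shut and the contact force is zero. I rise straight up, clear of everything.

>>> arm_command(series=[[[-0.3, 0, 0, 0], [-0.8, 0, 0, 0], [-1.5, 0, 0, 0], [-2.5, 0, 0, 0], [-3.5, 0, 0, 0], [-4.5, 0.5, 0, 0], [-5.5, 1, 0, 0], [-6.5, 1.5, 0, 0], [-7.5, 2, 0, 0], [-8, 2, 0, 0], [-8, 2, 0, 0], [-8, 2, 0, 0], [-8, 2, 0, 0], [-8, 2, 0, 0]]])

```text
time_s: 16.27
tool_pos: [0.4292, 0.0138, 0.1841]
tool_rot: [-0.553, 0.44, 0.554, 0.44]
wrist_force: [-0.3, -0.5, -0.8]
finger_gap: 0.0004
```

```bash
python3 st.py .061
python3 - <<'E'
from h import *
for n in ["scene","top"]:
    im=eyes.snapshot(n)[:,:,::-1]
    o=cv2.imread(f"pics/{n}0.png")
    d=cv2.absdiff(im.copy(),o).max(2)
    cr=(slice(190,360),slice(170,390)) if n=="scene" else (slice(160,360),slice(240,460))
    out=np.vstack([im[cr],cv2.cvtColor(d,cv2.COLOR_GRAY2BGR)[cr]*2]) if False else np.hstack([im[cr],cv2.cvtColor(cv2.convertScaleAbs(d,alpha=3),cv2.COLOR_GRAY2BGR)[cr]])
    cv2.imwrite(f"pics/{n}9.png",cv2.resize(out,None,fx=1.8,fy=1.8))
E
```

```text
16.2667 [0.4292 0.0138 0.1841] F [-0.3  -0.45 -0.81] gap 0.00038765024322732296 j [ 0.63  0.14 -0.79  2.08  0.12  0.97  1.58]
[[-0.001 -0.974 -0.225]
 [ 0.    -0.225  0.974]
 [-1.     0.001  0.001]]
to target tool cm [12.3  -2.48 -0.06]
spin needed -0.2950987570520738
```

View pics/scene9.png

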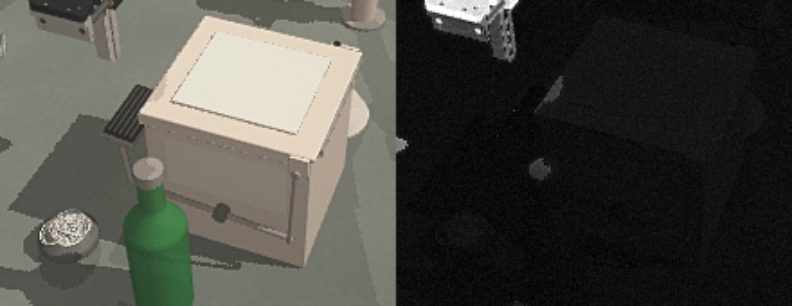

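View pics/top9.png

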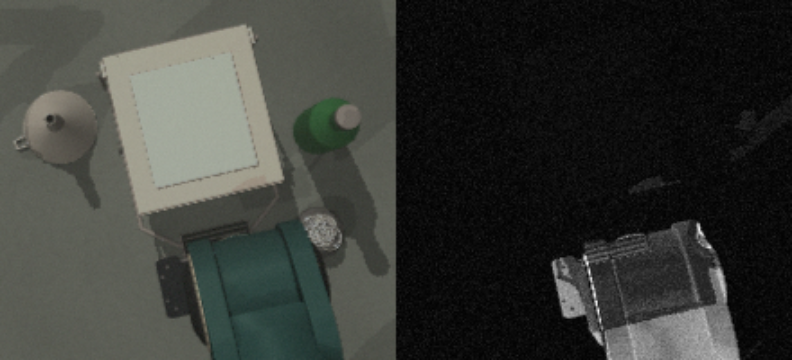

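The difference images show no edges on the caddy, lid, tread, bottle, funnel or scourer. Only the arm and its shadows or reflections changed. I hand in.

```bash
python3 -c "
from bench import ctrl
print(ctrl.job_done())"
```

```text
the job is handed in; nothing more can be done
None
```

I opened the caddy lid by pressing its front lever, held it open for you to look in, and let it down shut without a slam. The job is handed in; no verdict was reported.

- **Press:** I used closed fingertips about 5 mm forward of the tread centre and went down to the lever's stop. Force was about 6 N early on, falling to 1–2 N near the stop, then about 9–10 N resting on it.
- **Hold:** the lid stood open at about 1.2 rad, judged from its corners in the camera picture, and I held it there for about 2.3 s.
- **Closing:** I eased the lever up over about 5 s. At the end the lid was shut on the rim and the force was back to about zero, so I lifted the arm clear.
- **Final check:** compared with the first pictures, the caddy, lid, tread, scourer, funnel and bottle show no visible shift; only the arm and its shadows or reflections changed. The chrome drain lever looked unmoved during the job but was outside the area compared at the end. The arm went nowhere near it.
- **Timing and disagreements:** the robot clock read about 16.4 s of the 48 s allowed. The only disagreement was in my first automatic outline of the lid, which came out about 10 mm too narrow. I re-measured from the corners, which put the tread 64.4 mm from the lid edge against the given 64 mm.

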